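Serve the boiled egg with the tongs

ROBOT

A 6-joint arm with a two-finger parallel gripper is mounted at the origin on a cart in front of the work surface, level with it; the furniture and walls round the work are solid. World frame = base frame: x ahead of the robot, y to its left, z up, the work surface at z = 0. Lengths are in m, angles in rad, forces in N, time in s.
With the tool pointing down it reaches from about 0.275 to 0.85 m from the base axis. Payload 19 kg.
Tool frame: the origin (TCP) lies midway between the tips of the shut fingers; the grasp point (between the pads) lies 19 mm behind it; z points along the fingers, y is the line along which they close (so a half turn about z gives the same grasp; the last joint's range is limited). The gripper opens to 85 mm and grips with 20 to 120 N. Pads are 22 mm wide; open, the fingers measure 114 mm over their backs; the gripper's body (76 mm by 85 mm) begins 54 mm behind the grasp point. The pads swing forward as they close: fully open they stand 13 mm farther back than shut.
Start: joints at [1.146, 0.15, 1.437, -0, 1.554, -0.134], TCP at [0.165, 0.551, 0.231] pointing down, gripper open.
Joint ranges: [-2.8, 2.8], [-0.68, 2.1], [0.12, 2.68], [-1.39, 4.53], [0.16, 2.79], [-2.81, 2.81]. Speed limits (rad/s): [1.89, 1.89, 2.22, 3.01, 3.01, 3.01].

INTERFACE

Orientations are given as a 3x3 rotation matrix whose columns are the frame's x, y, z axes.
In Python, from workcell import env, telemetry, capture, get_calibration, sign_off gives the robot as it stands (env), with the cameras as plain functions, the readings (telemetry) and the job as plain functions.
- The arm moves only by the tool shift_gripper, called as name(argument=value, ...) on one line, values as JSON. Schema: {"type":"object","properties":{"rows":{"type":"array","items":{"type":"object","properties":{"turn_vec":{"type":"array","items":{"type":"number"},"minItems":3,"maxItems":3},"xyz":{"type":"array","items":{"type":"number"},"minItems":3,"maxItems":3},"finger_gap":{"type":"number"}},"additionalProperties":false,"required":["finger_gap"]},"minItems":1,"maxItems":10},"only":{"type":"string"},"quiet":{"type":"boolean"},"lines":{"type":"string"}},"required":["rows"],"additionalProperties":false}. rows is a list of rows, 1 to 10 of them, each an object with the fields turn_vec (a list: a rotation vector rx, ry, rz in parts of the range, where 1.0 means 360 degrees), xyz (a list: dx, dy, dz in normalised numbers (1 is 0.8 m)), finger_gap (the finger opening in m); a field left out counts as zero (the opening has to be given); each row shifts and turns the commanded pose from where the row before left it, along the tool's axes as they then stand; what a row does not reach is not made up. A row lasts 1/12 s, in which the tool goes at most 0.0417 m and 0.125 rad, less where a joint would pass 70% of its speed; a pose out of reach is approached as far as the arm can. The fingers move at their own pace and stop on an object; the grip force is fixed at half the most. Time passes only in rows, so rows that do not move let the fingers close. The tool returns the time, the measured TCP pose, the force, the opening and the grip force at its end. only (a regular expression) keeps the lines of the reply that match it, lines (a string "A,B") keeps lines A to B, and quiet returns only ok. A shift or turn number past 1, either way, is cut back to 1. Input that does not fit is refused with a message, and nothing moves.
- telemetry.observe(): the state, without advancing time (a new reading comes with each control period).
- capture(name): name is "scene" or "top" or "wrist"; returns the picture (480x640x3 uint8, blue, green, red); there is no depth.
- get_calibration(name): a dict with "fx", "fy", "cx", "cy" (pixels), "k1" (the pictures are not rectified: a ray, as slopes to the right and down, at radius r is drawn at 1 + k1 r^2 times it, then the intrinsics apply), "origin" and "rotation" of the camera in the world. Camera axes: x right, y up, looking along -z (the intrinsics and any distortion apply to the point x, -y, -z); pixel columns grow to the right and rows downward; lengths in m; the calibration is good to about 2 mm. A picture is of the moment at which its call begins: read the wrist's pose just before it. get_calibration takes no time and is no camera call; for the wrist camera it gives the pose at the moment of the call.
- sign_off(): hands the job in; it is judged then, once.
The state is a dict: "clock": time; "joint_pos": joint angles; "joint_velocities": joint speeds; "effort": joint torques, N m; "tool_pos": TCP position; "eef_rot": TCP orientation; "force": force on the tool from outside, world axes, zero at the start; "torque": the same for the moment, N m; "grip_width": finger opening in m; "grip_force": force on a finger pad.
Only numpy, scipy, OpenCV 4.12 (cv2) and the standard library are available. Lean on these libraries where they do the work, as an engineer would, in place of code of your own. Each camera call takes 0.05 s, during which the arm holds its last target. There are 200 camera calls.

TASK

Pick up the kitchen tongs, close their jaws on the larger of the two eggs and lift it out of its egg cup, without the robot's fingers touching either egg. Finish while holding it: keep the egg still in the tongs over the middle of the empty plate, about 15 cm up, and do not let go. Leave the small egg and everything else standing where it is.

Things in the scene. Friction and masses are not known exactly. Their poses are not given: they have to be found in the camera images.
- tongs: Spring kitchen tongs lying on edge on the worktop: the two steel blades (24 mm high, 1 mm above the underside) open sideways and can be squeezed from above. 202 mm long, about 120 g. Origin: on the underside, midway between the grey grips; +x points along the tongs to the jaws, +y to the left blade, +z up. Round pivot at x = -75 mm, grips at x = 0, jaws at x = +100 mm
- tongs_grip (a point): Point midway between the grey grips, 13 mm above the tongs' underside. The two grey plastic grips: 52 mm long, 26 mm high, 56 mm over their outer faces at rest. A spring holds them apart with about 7 to 9 N each, so fingers squeezing lightly can carry the tongs half open. Each 1 mm off this width takes 2.3 mm off the jaw opening; squeezed on the larger egg the grips measure about 38 mm
- tongs_jaw (a point): Point midway between the jaws, 13 mm above the tongs' underside, 100 mm ahead of the grips. Cupped jaws, 32 mm long, shallow V, 24 mm high; at rest their middles stand 88 mm apart inside and their ends 78 mm (about 69 mm when the grips are squeezed to 52 mm)
- tongs_left: the left (+y) blade of the tongs with its grip and jaw; origin at the pivot, underside
- tongs_right: the right (-y) blade of the tongs with its grip and jaw; origin at the pivot, underside
- egg: the larger egg, brown, 58 mm tall, 44 mm thick, about 60 g, standing upright in the larger egg cup; origin at its lower end (about 24 mm above the worktop), z along the egg
- egg_center (a point): centre of the larger egg, 29 mm above its lower end; about 53 mm above the worktop at the start
- small_egg: the small egg, 34 mm tall, 26 mm thick, standing in the smaller egg cup; stays there. Origin at its lower end
- cup_large: low white egg cup that carries the larger egg: 30 mm high, 35 mm wide at the rim, foot 54 mm wide, loose; origin at the centre of its underside. The egg rests on the rim's inner edge
- cup_small: low white egg cup that carries the small egg: 30 mm high, 24 mm wide at the rim, foot 54 mm wide, loose; origin at the centre of its underside
- plate: empty white round plate, 170 mm wide, 16 mm high, standing fast on the worktop; origin at the centre of its underside
- salt_shaker: salt shaker, 44 mm wide, 90 mm tall, a bystander; origin at the centre of its underside
- peeler: vegetable peeler lying on the worktop, 170 x 25 x 18 mm, a bystander; origin at its underside
- tin_sardines: flat oblong tin, 63 x 105 x 24 mm, a bystander; origin at the centre of its underside

How it is judged:
By the outcome, as a careful person would: the job done as asked, in the order asked, and still so for the second after the job is handed in, while the arm keeps its last pose, push and grip.
It also fails if it takes over 40 s, if anything falls off the work surface, if the arm or the gripper's body presses on something with over 40 N, if the wrist force passes 120 N, or if a joint passes its speed limit or range.

## Working session

There is one attempt and no reset: what is moved stays moved. The work goes in short steps, Python scripts to look and compute and a tool call to move; the robot and the scene stay as the last step left them, time stands still between calls to the robot, and variables do not carry over. Pictures are saved under pics/ and viewed, at most 10 in all, crops included, and the job is handed in when it is done.

```bash
ls; mkdir -p pics; python3 - <<'E'
from workcell import env, telemetry, capture, get_calibration, sign_off
import cv2
for n in("scene","top"):
    cv2.imwrite(f"pics/{n}0.png",capture(n)); c=get_calibration(n); print(n,c)
s=telemetry.observe();print(s['clock'],s['tool_pos'],s['eef_rot'],s['grip_width'])
E
```

```text
pics
workcell.py
scene {'fx': 498.6577138817602, 'fy': 498.6577138817602, 'cx': 315.6294749976979, 'cy': 247.05226359154224, 'k1': 0.022319827124995258, 'origin': array([ 0.05020726, -0.34946459,  0.87059564]), 'rotation': array([[ 0.58986512,  0.65627383, -0.47049315],
       [-0.80748603,  0.47574659, -0.34875707],
       [-0.00504463,  0.58563627,  0.81055827]])}
top {'fx': 433.41907316965785, 'fy': 433.41907316965785, 'cx': 316.0848945077372, 'cy': 237.2739868967254, 'k1': -0.015270691456018465, 'origin': array([0.37230068, 0.0159497 , 0.91778558]), 'rotation': array([[-0.00537718,  0.98158096, -0.19097098],
       [-0.99980839, -0.00168272,  0.01950257],
       [ 0.01882201,  0.19103925,  0.98140192]])}
0.1 [0.16479676 0.55066236 0.23077685] [[-9.58020334e-01  2.86699924e-01 -4.39145118e-04]
 [ 2.86700221e-01  9.58019880e-01 -9.45363461e-04]
 [ 1.49674121e-04 -1.03158042e-03 -9.99999457e-01]] 0.08559031962520135
```

View pics/top0.png

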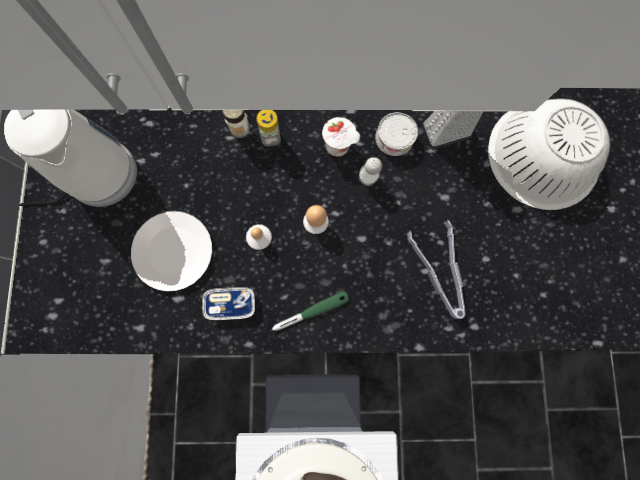

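View pics/scene0.png

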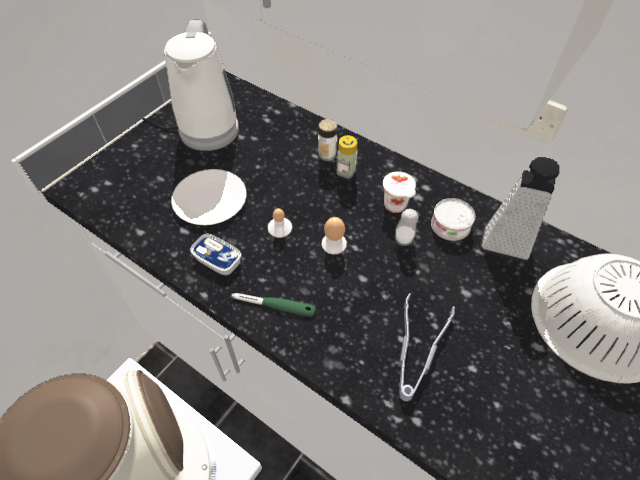

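The views show the tongs in top at pivot (459,314), with jaws near (409,234) and (448,224). The large egg is at (316,216), the small egg at (257,233) and the plate at (172,251). I'll zoom in on these for accuracy.

```bash
python3 - <<'E'
import cv2,numpy as np
t=cv2.imread("pics/top0.png");s=cv2.imread("pics/scene0.png")
def c(i,x,y,w,h,k):
    o=cv2.resize(i[y:y+h,x:x+w],None,fx=k,fy=k,interpolation=cv2.INTER_CUBIC)
    for g in range(0,w,20):
        cv2.putText(o,str(x+g),(g*k,8),0,.3,(0,255,255),1); cv2.line(o,(g*k,10),(g*k,16),(0,255,255),1)
    for g in range(0,h,20):
        cv2.putText(o,str(y+g),(0,g*k+4),0,.3,(0,255,255),1); cv2.line(o,(20,g*k),(26,g*k),(0,255,255),1)
    return o
a=np.vstack([c(t,390,210,100,120,3),c(t,240,195,100,80,3)])
b=np.vstack([c(s,380,285,100,120,3),c(s,260,200,100,80,3)])
cv2.imwrite("pics/z0.png",np.hstack([a,b]))
E
```

```text
(no output)
```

View pics/z0.png

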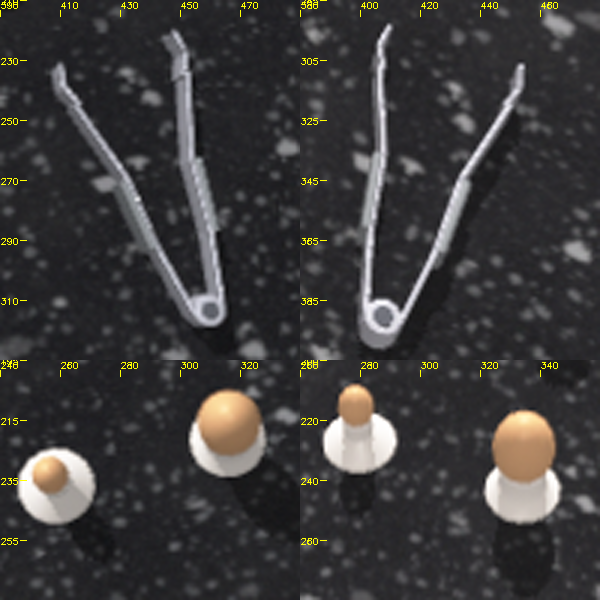

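The zoomed crops show these pixel positions (top / scene):

| Point | Top | Scene |
|---|---|---|
| Pivot | (460,313.3) | (407.7,390.3) |
| Left tip | (410,232) | (409.7,294) |
| Right tip | (447.7,221.3) | (453.7,307) |
| Large egg | (316,215.7) | (334.7,229) |

```bash
cat >h.py <<'E'
from workcell import env, telemetry, capture, get_calibration, sign_off
import cv2,numpy as np
def ray(cal,uv):
    K=np.array([[cal['fx'],0,cal['cx']],[0,cal['fy'],cal['cy']],[0,0,1.]])
    p=cv2.undistortPoints(np.array([[uv]],float),K,np.array([cal['k1'],0,0,0.]))[0,0]
    d=cal['rotation']@np.array([p[0],-p[1],-1]); return cal['origin'],d/np.linalg.norm(d)
def proj(cal,P):
    q=cal['rotation'].T@(np.array(P)-cal['origin']); x=np.array([q[0],-q[1]])/-q[2]; x=x*(1+cal['k1']*x@x)
    return x[0]*cal['fx']+cal['cx'],x[1]*cal['fy']+cal['cy']
def tri(obs):
    A=0;b=0
    for cal,uv in obs:
        o,d=ray(cal,uv);M=np.eye(3)-np.outer(d,d);A=A+M;b=b+M@o
    P=np.linalg.solve(A,b)
    return P,[np.linalg.norm((np.eye(3)-np.outer(ray(c,u)[1],ray(c,u)[1]))@(P-c['origin'])) for c,u in obs]
def atz(cal,uv,z):
    o,d=ray(cal,uv);return o+d*(z-o[2])/d[2]
E
python3 - <<'E'
from h import *
np.set_printoptions(precision=4,suppress=True)
T=get_calibration("top");S=get_calibration("scene")
for n,a,b,z in[("pivot",(460,313.3),(407.7,390.3),.025),("Ltip",(410,232),(409.7,294),.025),("Rtip",(447.7,221.3),(453.7,307),.025),("egg",(316,215.7),(334.7,229),.053),("small",(256.7,233),(278.3,215),.045),("plate",(172,251),(209,197),.016)]:
    P,e=tri([(T,a),(S,b)]);print(n,P,np.round(e,4),atz(T,a,z),atz(S,b,z))
E
```

```text
pivot [ 0.3869 -0.2946  0.0275] [0. 0.] [ 0.387  -0.2955  0.025 ] [ 0.3879 -0.2944  0.025 ]
Ltip [ 0.5575 -0.2009  0.0244] [0.0005 0.0005] [ 0.557  -0.2004  0.025 ] [ 0.5575 -0.2013  0.025 ]
Rtip [ 0.581  -0.2831  0.025 ] [0.001 0.001] [ 0.5802 -0.2823  0.025 ] [ 0.5819 -0.2838  0.025 ]
egg [ 0.5864 -0.0015  0.0511] [0.0003 0.0003] [ 0.5857 -0.0013  0.053 ] [ 0.5854 -0.0025  0.053 ]
small [0.5512 0.1205 0.0448] [0.0002 0.0002] [0.5513 0.1204 0.045 ] [0.5509 0.1205 0.045 ]
plate [0.5199 0.3019 0.0111] [0.0001 0.0001] [0.519  0.3004 0.016 ] [0.5173 0.2981 0.016 ]
```

The points fit the given sizes: pivot to tips is 190 mm, the egg centre is at 51 mm, and the axis yaw is 16.2°. The grip point is at about (0.459, -0.274). I'll turn the tool first so that its x runs along the tongs' -x.

Careful with the scale: shifts go in shares of 0.8 m and turns go in shares of 360 degrees. That gives: -0.115 rad / 6.2832 = -0.0183.

```bash
cat >>h.py <<'E'
def state(): 
    s=telemetry.observe(); R=s['eef_rot']; print('t',s['clock'],'p',np.round(s['tool_pos'],4),'xyaw',round(np.degrees(np.arctan2(R[1,0],R[0,0])),2),'Rz',np.round(R[:,2],3),'w',round(s['grip_width'],4),'gf',s['grip_force'],'F',np.round(s['force'],1),'q',np.round(s['joint_pos'],2)); return s
def to(P):
    s=state(); print('tool-delta',np.round(s['eef_rot'].T@(np.array(P)-s['tool_pos']),4))
E
```

shift_gripper(rows=[{"turn_vec":[0, 0, -0.0183], "finger_gap":0.085}, {"turn_vec":[0, 0, -0.0183], "finger_gap":0.085}, {"turn_vec":[0, 0, -0.0183], "finger_gap":0.085}, {"turn_vec":[0, 0, -0.0183], "finger_gap":0.085}, {"turn_vec":[0, 0, -0.0181], "finger_gap":0.085}])

```text
clock: 0.52
tool_pos: [0.1648, 0.5507, 0.2309]
eef_rot: [[-0.959, -0.285, -0.0], [-0.285, 0.959, -0.001], [0.0, -0.001, -1.0]]
force: [0.2, 0.2, -0.0]
grip_width: 0.0846
grip_force: 0.0
```

```bash
python3 -c "
from h import *
to([.459,-.274,.20])"
```

```text
t 0.5167 p [0.1648 0.5507 0.2309] xyaw -163.44 Rz [-0.    -0.001 -1.   ] w 0.0846 gf 0.0 F [ 0.2  0.2 -0. ] q [ 1.15  0.15  1.44 -0.    1.55 -0.71]
tool-delta [-0.047  -0.8743  0.0314]
```

Scaled: -0.0324 m / 0.8 = -0.0405, -0.0017 m / 0.8 = -0.0021.

shift_gripper(rows=[{"xyz":[-0.0021, -0.0405, 0.0013], "finger_gap":0.085}, {"xyz":[-0.0021, -0.0405, 0.0013], "finger_gap":0.085}, {"xyz":[-0.0021, -0.0405, 0.0013], "finger_gap":0.085}, {"xyz":[-0.0021, -0.0405, 0.0013], "finger_gap":0.085}, {"xyz":[-0.0021, -0.0405, 0.0013], "finger_gap":0.085}, {"xyz":[-0.0021, -0.0405, 0.0013], "finger_gap":0.085}, {"xyz":[-0.0021, -0.0405, 0.0013], "finger_gap":0.085}, {"xyz":[-0.0021, -0.0405, 0.0013], "finger_gap":0.085}, {"xyz":[-0.0021, -0.0405, 0.0013], "finger_gap":0.085}], quiet=true)

```text
ok
```

shift_gripper(rows=[{"xyz":[-0.0021, -0.0405, 0.0013], "finger_gap":0.085}, {"xyz":[-0.0021, -0.0405, 0.0013], "finger_gap":0.085}, {"xyz":[-0.0021, -0.0405, 0.0013], "finger_gap":0.085}, {"xyz":[-0.0021, -0.0405, 0.0013], "finger_gap":0.085}, {"xyz":[-0.0021, -0.0405, 0.0013], "finger_gap":0.085}, {"xyz":[-0.0021, -0.0405, 0.0013], "finger_gap":0.085}, {"xyz":[-0.0021, -0.0405, 0.0013], "finger_gap":0.085}, {"xyz":[-0.0021, -0.0405, 0.0013], "finger_gap":0.085}, {"xyz":[-0.0021, -0.0405, 0.0013], "finger_gap":0.085}], quiet=true)

```text
ok
```

shift_gripper(rows=[{"xyz":[-0.0021, -0.0405, 0.0013], "finger_gap":0.085}, {"xyz":[-0.0021, -0.0405, 0.0013], "finger_gap":0.085}, {"xyz":[-0.0021, -0.0405, 0.0013], "finger_gap":0.085}, {"xyz":[-0.0021, -0.0405, 0.0013], "finger_gap":0.085}, {"xyz":[-0.0021, -0.0405, 0.0013], "finger_gap":0.085}, {"xyz":[-0.0021, -0.0405, 0.0013], "finger_gap":0.085}, {"xyz":[-0.0021, -0.0405, 0.0013], "finger_gap":0.085}, {"xyz":[-0.0021, -0.0405, 0.0013], "finger_gap":0.085}, {"xyz":[-0.0021, -0.0405, 0.0013], "finger_gap":0.085}, {"finger_gap":0.085}], quiet=true)

```text
ok
```

```bash
python3 -c "
from h import *
to([.459,-.274,.20])
cv2.imwrite('pics/w1.png',capture('wrist'))"
```

```text
t 2.85 p [ 0.454  -0.2805  0.2029] xyaw -163.92 Rz [-0.001 -0.    -1.   ] w 0.0855 gf 0.0 F [ 0.6 -0.7  0. ] q [-0.7   0.08  1.58 -0.    1.49 -2.55]
tool-delta [-0.0066  0.0049  0.0029]
```

View pics/w1.png

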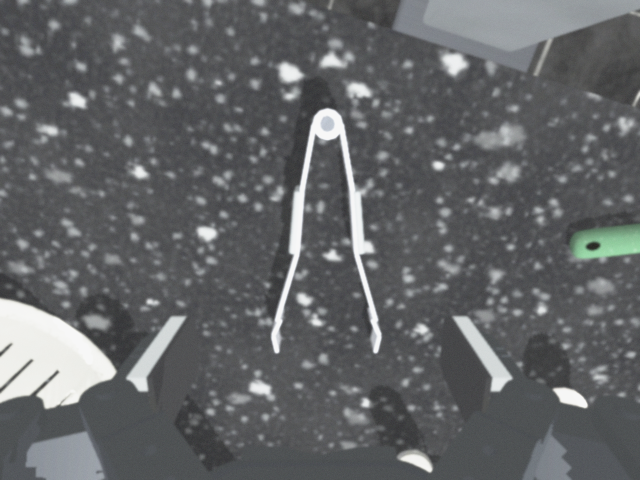

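The wrist view shows the pivot at (327,123), the grip top edges centred near (297,221) and (357,222), and the tips at (277,350) and (377,350). The tongs line up with the image.

```bash
python3 -c "
from h import *
np.set_printoptions(precision=4,suppress=True)
W=get_calibration('wrist');T=get_calibration('top');S=get_calibration('scene')
for n,u,a,b in[('pivot',(327,123),(460,313.3),(407.7,390.3)),('L',(377,350),(410,232),(409.7,294)),('R',(277,350),(447.7,221.3),(453.7,307))]:
    print(n,atz(W,u,.025),*tri([(W,u),(T,a),(S,b)]))
L=atz(W,(357,222),.027);R=atz(W,(297,221),.027);m=(L+R)/2;print('grip',m,np.linalg.norm(L-R))
to([.459,-.274,.06])"
```

```text
pivot [ 0.3851 -0.2919  0.025 ] [ 0.386  -0.2935  0.0301] [np.float64(0.0017264965332298042), np.float64(0.000995625588305652), np.float64(0.001273773792313015)]
L [ 0.5548 -0.1967  0.025 ] [ 0.5553 -0.1997  0.0277] [np.float64(0.0028609962181410085), np.float64(0.0011890225766810283), np.float64(0.0022228264214599123)]
R [ 0.5788 -0.28    0.025 ] [ 0.58   -0.282   0.0257] [np.float64(0.0023727978335489892), np.float64(0.00010865108805544863), np.float64(0.002265559446841929)]
grip [ 0.4562 -0.271   0.027 ] 0.04699267407538359
t 2.9 p [ 0.4534 -0.2783  0.2031] xyaw -163.9 Rz [-0.002  0.001 -1.   ] w 0.0849 gf 0.0 F [-0.1 -0.1 -0.5] q [-0.7   0.07  1.58 -0.    1.49 -2.55]
tool-delta [-0.0067  0.0024  0.1431]
```

shift_gripper(rows=[{"xyz":[-0.0038, 0.0013, 0.0375], "finger_gap":0.08}, {"xyz":[-0.0038, 0.0013, 0.0375], "finger_gap":0.08}, {"xyz":[0, 0, 0.0375], "finger_gap":0.08}, {"xyz":[0, 0, 0.0375], "finger_gap":0.08}, {"xyz":[0, 0, 0.0313], "finger_gap":0.076}, {"xyz":[0, 0, 0.0225], "finger_gap":0.076}, {"finger_gap":0.076}, {"finger_gap":0.076}], quiet=true)

```text
ok
```

```bash
python3 -c "
from h import *
to([.458,-.2725,-.002])"
```

```text
t 3.5667 p [ 0.4583 -0.2719  0.0413] xyaw -163.75 Rz [-0.001  0.001 -1.   ] w 0.0763 gf 0.0 F [0.2 0.3 0.7] q [-0.68  0.21  1.77 -0.    1.16 -2.53]
tool-delta [ 0.0004 -0.0005  0.0433]
```

Scaled: 0.015 m / 0.8 = 0.0188, 0.008 m / 0.8 = 0.01.

shift_gripper(rows=[{"xyz":[0, 0, 0.0188], "finger_gap":0.072}, {"xyz":[0, 0, 0.0188], "finger_gap":0.072}, {"xyz":[0, 0, 0.01], "finger_gap":0.072}, {"xyz":[0, 0, 0.005], "finger_gap":0.072}, {"finger_gap":0.072}, {"finger_gap":0.06}, {"finger_gap":0.056}, {"finger_gap":0.054}, {"finger_gap":0.052}, {"finger_gap":0.052}])

```text
clock: 4.4
tool_pos: [0.4595, -0.2735, 0.0011]
eef_rot: [[-0.96, -0.279, 0.002], [-0.279, 0.96, -0.002], [-0.002, -0.003, -1.0]]
force: [-1.1, 1.3, 8.5]
grip_width: 0.0522
grip_force: 9.1
```

```bash
python3 -c "
from h import *
to([.458,-.2725,-.002])"
```

```text
t 4.4 p [ 0.4595 -0.2735  0.0011] xyaw -163.77 Rz [ 0.002 -0.002 -1.   ] w 0.0522 gf 9.090528879314661 F [-1.1  1.3  8.5] q [-0.68  0.26  1.81 -0.    1.07 -2.53]
tool-delta [0.0012 0.0013 0.0031]
```

Scaled: -0.02 m / 0.8 = -0.025, -0.015 m / 0.8 = -0.0188.

shift_gripper(rows=[{"xyz":[0, 0, -0.0063], "finger_gap":0.052}, {"xyz":[0, 0, -0.0125], "finger_gap":0.052}, {"xyz":[0, 0, -0.0188], "finger_gap":0.052}, {"xyz":[0, 0, -0.025], "finger_gap":0.052}, {"xyz":[0, 0, -0.025], "finger_gap":0.052}, {"xyz":[0, 0, -0.025], "finger_gap":0.052}, {"xyz":[0, 0, -0.025], "finger_gap":0.052}, {"xyz":[0, 0, -0.025], "finger_gap":0.052}, {"xyz":[0, 0, -0.0125], "finger_gap":0.052}, {"finger_gap":0.052}])

```text
clock: 5.23
tool_pos: [0.4593, -0.2733, 0.1422]
eef_rot: [[-0.96, -0.279, 0.003], [-0.279, 0.96, -0.003], [-0.002, -0.003, -1.0]]
force: [1.6, 0.2, -1.2]
grip_width: 0.0523
grip_force: 6.2
```

```bash
python3 -c "
from h import *
to([.490,-.029,.14])
cv2.imwrite('pics/w2.png',capture('wrist'))
cv2.imwrite('pics/s2.png',capture('scene'))
cv2.imwrite('pics/t2.png',capture('top'))
a=cv2.imread('pics/s2.png')[200:440,300:560];b=cv2.imread('pics/w2.png')
cv2.imwrite('pics/c2.png',np.hstack([cv2.resize(a,(400,369)),cv2.resize(b,(400,300),interpolation=3)[:].copy() if 0 else cv2.copyMakeBorder(cv2.resize(b,(400,300)),0,69,0,0,0)]))
"
```

```text
t 5.2333 p [ 0.4593 -0.2733  0.1422] xyaw -163.77 Rz [ 0.003 -0.003 -1.   ] w 0.0523 gf 6.186457070871256 F [ 1.6  0.2 -1.2] q [-0.68  0.11  1.66 -0.    1.36 -2.53]
tool-delta [-0.0977  0.226   0.0017]
```

View pics/c2.png

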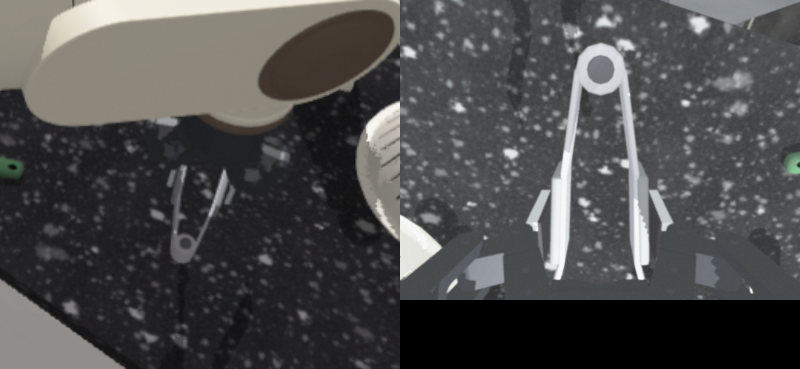

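The tongs hang level in the gripper, with the pivot at wrist (320,110) and scene (418,357). The force of -1.2 N matches their weight. I'll check the tilt by triangulating the pivot.

```bash
python3 -c "
from h import *
W=get_calibration('wrist');S=get_calibration('scene')
print(tri([(W,(320,110)),(S,(418.3,357.3))]))
t=cv2.imread('pics/t2.png');cv2.imwrite('pics/c3.png',cv2.resize(t[150:350,380:580],(800,600)[:1]*1+(600,)) if 0 else cv2.resize(t[150:350,360:560],(600,600)))
"
```

```text
(array([ 0.38437444, -0.29246921,  0.16753343]), [np.float64(0.001212321331348667), np.float64(0.0012123213313486648)])
```

View pics/c3.png

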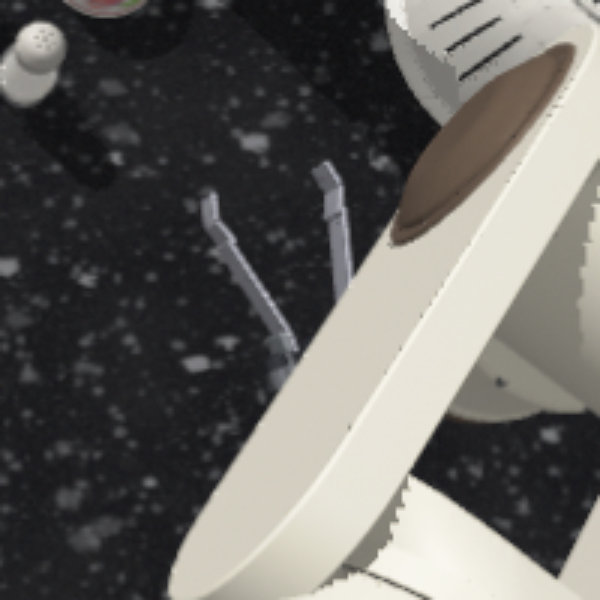

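Top view: left tip at (429.3,214.3), right tip at (467.7,205). The tongs are level: the pivot measures 0.1675 against 0.1685 expected.

```bash
python3 -c "
from h import *
T=get_calibration('top')
L=atz(T,(429.3,214.3),.167);R=atz(T,(467.7,205),.167);print(L,R,np.linalg.norm(L-R))
s=state();m=(L+R)/2
m2=m-np.array([np.cos(.283),np.sin(.283),0])*.016
d=m2-s['tool_pos'];print('jaw from tool, tool axes',s['eef_rot'].T@d, 'world',d, 'yaw of pivot->tips',np.degrees(np.arctan2(*(m[:2]-[.3844,-.2925])[::-1])))
to([.5860-d[0],-.0015-d[1],.16])
"
```

```text
[ 0.56004827 -0.20240017  0.167     ] [ 0.57733667 -0.27329644  0.167     ] 0.07297377097391673
t 5.3833 p [ 0.4582 -0.2724  0.1384] xyaw -163.77 Rz [-0.001  0.001 -1.   ] w 0.052 gf 6.185974065447226 F [-0.1  0.  -2. ] q [-0.68  0.11  1.67 -0.    1.36 -2.53]
jaw from tool, tool axes [-0.09970784  0.00233548 -0.02868645] world [0.09511198 0.03008597 0.02861058] yaw of pivot->tips 16.51765571115637
t 5.3833 p [ 0.4582 -0.2724  0.1384] xyaw -163.77 Rz [-0.001  0.001 -1.   ] w 0.052 gf 6.185974065447226 F [-0.1  0.  -2. ] q [-0.68  0.11  1.67 -0.    1.36 -2.53]
tool-delta [-0.0986  0.2221 -0.0215]
```

Scaled: 0.027 m / 0.8 = 0.0338, 0.02 m / 0.8 = 0.025.

shift_gripper(rows=[{"xyz":[-0.0063, 0.0125, 0], "finger_gap":0.052}, {"xyz":[-0.0125, 0.025, 0], "finger_gap":0.052}, {"xyz":[-0.015, 0.0338, 0], "finger_gap":0.052}, {"xyz":[-0.015, 0.0338, 0], "finger_gap":0.052}, {"xyz":[-0.015, 0.0338, 0], "finger_gap":0.052}, {"xyz":[-0.015, 0.0338, 0], "finger_gap":0.052}, {"xyz":[-0.015, 0.0338, 0], "finger_gap":0.052}, {"xyz":[-0.0145, 0.0338, 0], "finger_gap":0.052}, {"xyz":[-0.01, 0.025, 0], "finger_gap":0.052}, {"xyz":[-0.005, 0.0126, 0], "finger_gap":0.052}], quiet=true)

```text
ok
```

shift_gripper(rows=[{"finger_gap":0.052}, {"finger_gap":0.052}], quiet=true)

```text
ok
```

```bash
python3 -c "
from h import *
to([.4909,-.0316,.041])
t=capture('top')
a=cv2.resize(t[120:320,240:440],(600,600))
s=capture('scene');cv2.imwrite('pics/t4.png',t);cv2.imwrite('pics/s4.png',s)
cv2.imwrite('pics/c4.png',np.hstack([cv2.resize(t[140:300,250:410],(400,400),interpolation=2),cv2.resize(s[140:300,260:420],(400,400),interpolation=2)]))
"
```

```text
t 6.3833 p [ 0.4909 -0.0316  0.1387] xyaw -163.7 Rz [-0.001 -0.    -1.   ] w 0.0522 gf 6.185528523637913 F [-0.2  0.  -1. ] q [-0.22  0.03  1.76 -0.    1.35 -2.08]
tool-delta [-0.0001  0.      0.0977]
```

View pics/c4.png

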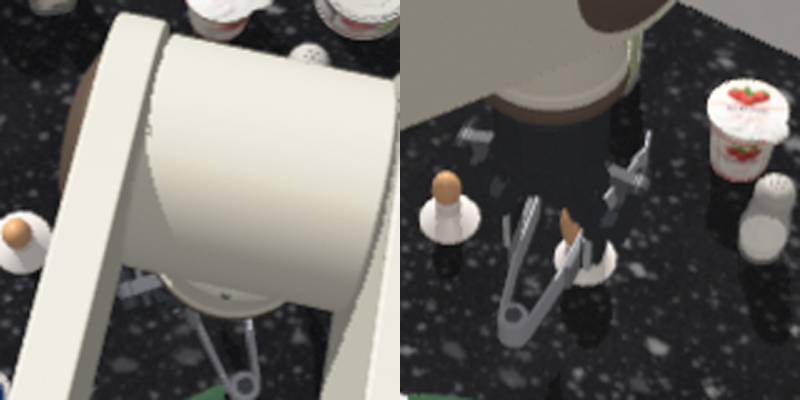

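The top view is hidden by the arm. The scene view shows the tongs over the large egg, with the right jaw at about crop (625,175) beyond it. By calibration the jaws are centred, with about 12 mm clear on each side. I'll descend slowly and watch the force.

Scaled: 0.012 m / 0.8 = 0.015, 0.01 m / 0.8 = 0.0125.

shift_gripper(rows=[{"xyz":[0, 0, 0.0125], "finger_gap":0.052}, {"xyz":[0, 0, 0.015], "finger_gap":0.052}, {"xyz":[0, 0, 0.015], "finger_gap":0.052}, {"xyz":[0, 0, 0.0125], "finger_gap":0.052}, {"xyz":[0, 0, 0.0125], "finger_gap":0.052}, {"finger_gap":0.052}])

```text
clock: 6.98
tool_pos: [0.4902, -0.0321, 0.083]
eef_rot: [[-0.96, -0.279, -0.003], [-0.279, 0.96, 0.001], [0.003, 0.001, -1.0]]
force: [0.0, 0.1, -1.5]
grip_width: 0.052
grip_force: 6.2
```

```bash
python3 -c "
from h import *
to([.4909,-.0316,.040])
w=capture('wrist')
s=capture('scene')
cv2.imwrite('pics/c5.png',np.hstack([cv2.resize(s[140:300,260:420],(480,480),interpolation=2),cv2.resize(w[:,160:480],(320,480))]))
"
```

```text
t 6.9833 p [ 0.4902 -0.0321  0.083 ] xyaw -163.81 Rz [-0.003  0.001 -1.   ] w 0.052 gf 6.184396453318186 F [ 0.   0.1 -1.5] q [-0.22  0.08  1.83 -0.    1.24 -2.08]
tool-delta [-0.0009  0.0003  0.043 ]
```

View pics/c5.png

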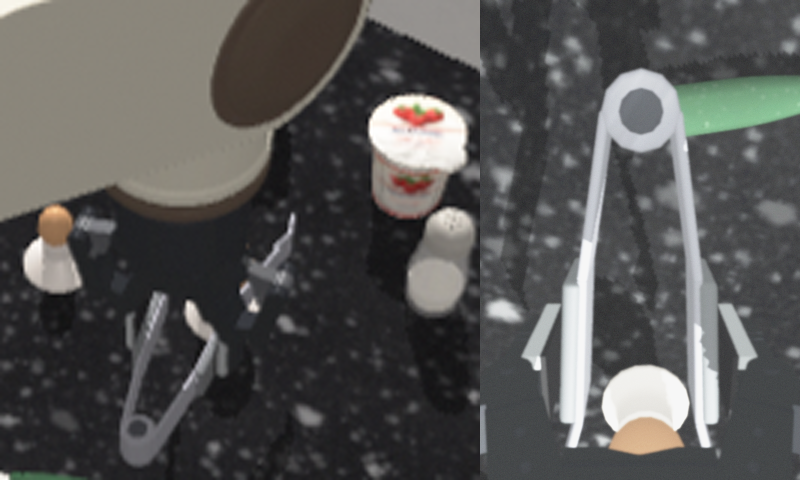

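The wrist view shows the large egg and cup centred between the blades: cup at crop x≈646, blades at 575 and 707. I'll continue down and then close.

Scaled: 0.01 m / 0.8 = 0.0125, 0.008 m / 0.8 = 0.01.

shift_gripper(rows=[{"xyz":[0, 0, 0.0125], "finger_gap":0.052}, {"xyz":[0, 0, 0.0125], "finger_gap":0.052}, {"xyz":[0, 0, 0.0125], "finger_gap":0.052}, {"xyz":[0, 0, 0.01], "finger_gap":0.052}, {"xyz":[0, 0, 0.0063], "finger_gap":0.052}, {"finger_gap":0.052}])

```text
clock: 7.58
tool_pos: [0.4906, -0.0318, 0.0409]
eef_rot: [[-0.96, -0.279, -0.002], [-0.279, 0.96, 0.0], [0.002, 0.001, -1.0]]
force: [0.3, 0.3, -2.1]
grip_width: 0.0523
grip_force: 6.2
```

```bash
python3 -c "
from h import *
to([.4909,-.0316,.040])"
```

```text
t 7.5833 p [ 0.4906 -0.0318  0.0409] xyaw -163.77 Rz [-0.002  0.    -1.   ] w 0.0523 gf 6.184245488257147 F [ 0.3  0.3 -2.1] q [-0.22  0.13  1.87 -0.    1.15 -2.08]
tool-delta [-0.0004  0.0001  0.0009]
```

shift_gripper(rows=[{"finger_gap":0.05}, {"finger_gap":0.048}, {"finger_gap":0.046}, {"finger_gap":0.044}, {"finger_gap":0.042}, {"finger_gap":0.041}, {"finger_gap":0.040}, {"finger_gap":0.039}, {"finger_gap":0.038}, {"finger_gap":0.038}])

```text
clock: 8.42
tool_pos: [0.4912, -0.032, 0.0423]
eef_rot: [[-0.96, -0.279, -0.0], [-0.279, 0.96, -0.0], [0.0, -0.0, -1.0]]
force: [-0.7, -0.6, -0.4]
grip_width: 0.0382
grip_force: 11.5
```

shift_gripper(rows=[{"finger_gap":0.0375}, {"finger_gap":0.037}, {"finger_gap":0.037}])

```text
clock: 8.67
tool_pos: [0.4912, -0.0319, 0.0423]
eef_rot: [[-0.96, -0.279, 0.0], [-0.279, 0.96, -0.0], [0.0, -0.0, -1.0]]
force: [-0.3, 1.1, -0.6]
grip_width: 0.0378
grip_force: 28.0
```

Contact is confirmed at a width of 37.8 mm, close to the stated 38 mm. I'll firm up slightly and lift gently.

Scaled: -0.014 m / 0.8 = -0.0175, -0.01 m / 0.8 = -0.0125.

shift_gripper(rows=[{"finger_gap":0.0366}, {"finger_gap":0.0366}, {"xyz":[0, 0, -0.0038], "finger_gap":0.0366}, {"xyz":[0, 0, -0.0075], "finger_gap":0.0366}, {"xyz":[0, 0, -0.0125], "finger_gap":0.0366}, {"xyz":[0, 0, -0.0175], "finger_gap":0.0366}, {"xyz":[0, 0, -0.0175], "finger_gap":0.0366}, {"xyz":[0, 0, -0.0175], "finger_gap":0.0366}, {"xyz":[0, 0, -0.0125], "finger_gap":0.0366}, {"xyz":[0, 0, -0.005], "finger_gap":0.0366}])

```text
clock: 9.5
tool_pos: [0.4919, -0.0321, 0.1195]
eef_rot: [[-0.96, -0.279, 0.003], [-0.279, 0.96, -0.001], [-0.002, -0.001, -1.0]]
force: [-0.3, -0.1, -1.2]
grip_width: 0.0375
grip_force: 35.1
```

shift_gripper(rows=[{"finger_gap":0.0366}, {"finger_gap":0.0366}])

```text
clock: 9.67
tool_pos: [0.4911, -0.0319, 0.1171]
eef_rot: [[-0.96, -0.279, -0.0], [-0.279, 0.96, -0.0], [0.0, -0.0, -1.0]]
force: [0.3, 0.4, -2.3]
grip_width: 0.0373
grip_force: 35.1
```

```bash
python3 -c "
from h import *
state()
w=capture('wrist')
s=capture('scene')
cv2.imwrite('pics/c6.png',np.hstack([cv2.resize(s[120:280,260:420],(480,480),interpolation=2),cv2.resize(w[:,160:480],(320,480))]))
"
```

```text
t 9.6667 p [ 0.4911 -0.0319  0.1171] xyaw -163.77 Rz [-0. -0. -1.] w 0.0373 gf 35.0976437330246 F [ 0.3  0.4 -2.3] q [-0.22  0.05  1.79 -0.    1.31 -2.08]
```

View pics/c6.png

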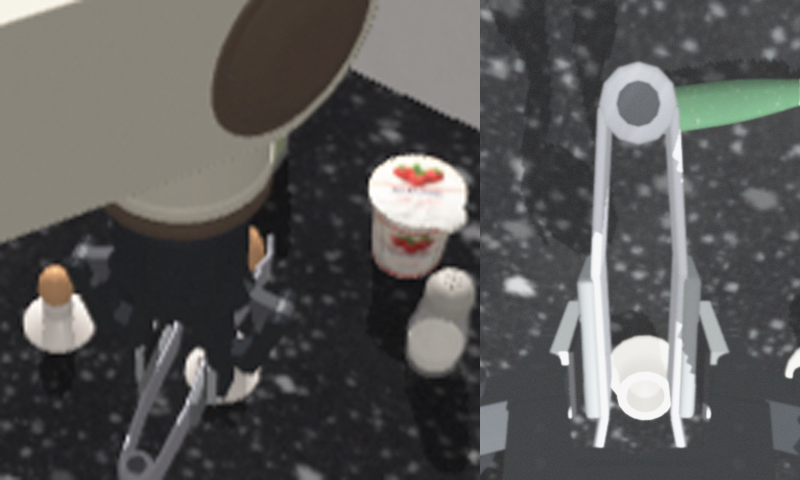

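The egg is out of its cup: the wrist view shows the empty cup at crop (643,395), and the egg sits at the jaw at (257,248). Next I'll carry it to the plate.

Scaled: -0.01 m / 0.8 = -0.0125, -0.007 m / 0.8 = -0.0088.

shift_gripper(rows=[{"xyz":[0, 0, -0.0063], "finger_gap":0.0366}, {"xyz":[0, 0, -0.0125], "finger_gap":0.0366}, {"xyz":[0, 0, -0.0125], "finger_gap":0.0366}, {"xyz":[0, 0, -0.0088], "finger_gap":0.0366}, {"finger_gap":0.0366}], quiet=true)

```text
ok
```

```bash
python3 -c "
from h import *
to([.4242,.2695,.15])"
```

```text
t 10.1833 p [ 0.492  -0.0321  0.1515] xyaw -163.77 Rz [ 0.003 -0.001 -1.   ] w 0.0374 gf 35.11225461959839 F [ 0.4  0.8 -1.6] q [-0.22  0.02  1.74 -0.    1.38 -2.08]
tool-delta [-0.0192  0.3085  0.0011]
```

Scaled: 0.018 m / 0.8 = 0.0225, 0.015 m / 0.8 = 0.0188.

shift_gripper(rows=[{"xyz":[-0.0013, 0.0063, 0], "finger_gap":0.0366}, {"xyz":[-0.0013, 0.0125, 0], "finger_gap":0.0366}, {"xyz":[-0.0013, 0.0188, 0], "finger_gap":0.0366}, {"xyz":[-0.0013, 0.0225, 0], "finger_gap":0.0366}, {"xyz":[-0.0013, 0.0225, 0], "finger_gap":0.0366}, {"xyz":[-0.0013, 0.0225, 0], "finger_gap":0.0366}, {"xyz":[-0.0013, 0.0225, 0], "finger_gap":0.0366}, {"xyz":[-0.0013, 0.0225, 0], "finger_gap":0.0366}, {"xyz":[-0.0013, 0.0225, 0], "finger_gap":0.0366}, {"xyz":[-0.0013, 0.0225, 0], "finger_gap":0.0366}], quiet=true)

```text
ok
```

shift_gripper(rows=[{"xyz":[-0.0013, 0.0225, 0], "finger_gap":0.0366}, {"xyz":[-0.0013, 0.0225, 0], "finger_gap":0.0366}, {"xyz":[-0.0013, 0.0225, 0], "finger_gap":0.0366}, {"xyz":[-0.0013, 0.0225, 0], "finger_gap":0.0366}, {"xyz":[-0.0013, 0.0225, 0], "finger_gap":0.0366}, {"xyz":[-0.0013, 0.0225, 0], "finger_gap":0.0366}, {"xyz":[-0.0013, 0.0225, 0], "finger_gap":0.0366}, {"xyz":[-0.0013, 0.0175, 0], "finger_gap":0.0366}, {"xyz":[-0.0013, 0.01, 0], "finger_gap":0.0366}, {"xyz":[0, 0.0056, 0], "finger_gap":0.0366}], quiet=true)

```text
ok
```

shift_gripper(rows=[{"finger_gap":0.0366}, {"finger_gap":0.0366}, {"finger_gap":0.0366}, {"finger_gap":0.0366}], quiet=true)

```text
ok
```

```bash
python3 -c "
from h import *
to([.4242,.2695,.15])
t=capture('top')
s=capture('scene');cv2.imwrite('pics/t7.png',t);cv2.imwrite('pics/s7.png',s)
cv2.imwrite('pics/c7.png',np.hstack([cv2.resize(t[150:350,80:280],(400,400),interpolation=2),cv2.resize(s[100:300,150:350],(400,400),interpolation=2)]))
"
```

```text
t 12.1833 p [0.4234 0.2691 0.1493] xyaw -163.82 Rz [ 0. -0. -1.] w 0.037 gf 35.148616433143616 F [ 0.5  0.7 -1.6] q [ 0.41  0.04  1.73 -0.    1.38 -1.44]
tool-delta [-0.0009  0.0002 -0.0007]
```

View pics/c7.png

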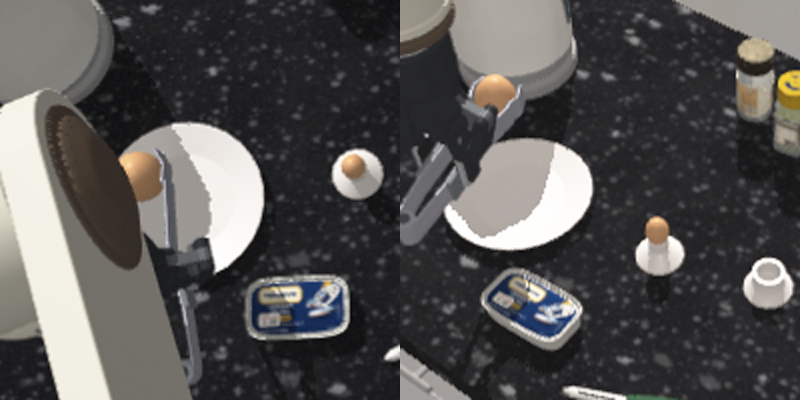

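The egg sits in the jaws over the plate, at about (149,238) in top and (197.5,147) in scene. The small egg and both cups are still standing. I'll check by triangulation.

```bash
python3 -c "
from h import *
T=get_calibration('top');S=get_calibration('scene')
print(tri([(T,(149,238)),(S,(197.5,147))]))
print(proj(T,[.519,.3,.16]),proj(S,[.519,.3,.16]))
"
```

```text
(array([0.51717062, 0.29249648, 0.17119405]), [np.float64(0.0005210351734476873), np.float64(0.0005210351734476783)])
(np.float64(147.30796002331144), np.float64(237.97805683055768)) (np.float64(196.28635226316334), np.float64(149.12233551092265))
```

Scaled: 0.004 m / 0.8 = 0.005, 0.001 m / 0.8 = 0.0013.

shift_gripper(rows=[{"xyz":[0, 0.0013, 0.005], "finger_gap":0.0366}, {"xyz":[0, 0.0013, 0.005], "finger_gap":0.0366}, {"finger_gap":0.0366}, {"finger_gap":0.0366}, {"finger_gap":0.0366}, {"finger_gap":0.0366}, {"finger_gap":0.0366}, {"finger_gap":0.0366}])

```text
clock: 12.95
tool_pos: [0.4227, 0.2716, 0.1414]
eef_rot: [[-0.96, -0.279, 0.0], [-0.279, 0.96, -0.0], [-0.0, -0.0, -1.0]]
force: [-0.2, -0.0, -2.1]
grip_width: 0.0373
grip_force: 35.1
```

```bash
python3 -c "
from workcell import env, telemetry, capture, get_calibration, sign_off
print(telemetry.observe()['joint_velocities']); print(sign_off())"
```

```text
[ 0.00119558  0.00088258  0.00081167 -0.00114622 -0.00069843 -0.00061161]
the job is handed in; nothing more can be done
None
```

The larger egg is held still in the tongs over the middle of the plate, about 15 cm up by my measurements, and the job was handed in at about 13 s; no verdict was shown.

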